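# Hanging lab tools into the wash bucket

## Robot

A 7-joint arm with a two-finger parallel gripper is mounted at the origin on the work surface. World frame = base frame: x ahead of the robot, y to its left, z up, the work surface at z = 0. Lengths are in mm, angles in rad, forces in N, time in s.
With the tool pointing down it reaches from about 400 to 875 mm from the base axis. Payload 4.4 kg.
Tool frame: the origin (TCP) lies on the centre line of the jaws, within the pads' length; the fingertips stand 22 mm ahead of it and the grasp point (between the pads) lies 3 mm ahead of it; z points along the fingers, y is the direction in which the jaws open and shut (so a half turn about z gives the same grasp; the last joint's range is limited). The gripper opens to 85 mm and grips with 20 to 120 N. Pads are 22 mm wide; open, the fingers measure 114 mm over their backs; the gripper's body (76 mm by 85 mm) begins 54 mm behind the grasp point. The pads swing forward as they close: fully open they stand 13 mm farther back than shut.
Start: joints at [1.278, 0.628, 0.038, 1.517, -0.027, 0.996, -0.02], TCP at [146.186, -633.362, 253.313] pointing down, gripper open.
Joint ranges: [-3.06, 3.06], [-0.37, 2.12], [-1.25, 1.32], [0.18, 2.47], [-1.1, 4.24], [0.23, 1.98], [-2.94, 2.94]. Speed limits (rad/s): [2.57, 2.57, 3.14, 3.14, 3.14, 3.14, 3.14].

## Interface

Orientations are given as [roll, pitch, yaw] about the fixed x, y, z axes, in that order (R = Rz(yaw) Ry(pitch) Rx(roll)).
In Python, from cell import ctrl gives the robot as it stands. The module is installed in compiled form; this text tells all that it offers.
- The arm moves only by the tool step_arm, never from a script. Its argument "commands" is a list of rows, each a list of 7 numbers: the shift along the tool's x, y, z in mm, then the turn, a rotation vector about the tool's x, y, z in degrees, then the closure in counts, from 0 (fully open) to 255 (shut). A call has 1 to 8 rows; each row is the pose to reach, as a shift and turn from the pose commanded when the call began, along the tool's axes at that moment; what a row does not reach only later rows make up. A row lasts 1/10 s, in which the tool goes at most 50 mm and 8.59 degrees, less where a joint would pass 70% of its speed; a pose out of reach is approached as far as the arm can. A call with a gripper value outside its range is refused whole. The fingers move at their own pace and stop on an object; the grip force is fixed at half the most. Time passes only in rows, so rows that repeat a pose let the fingers close. It gives the time, the measured TCP pose, the force and the opening at its end, in the units of the state.
- ctrl.read_state(): the state, without advancing time (a new reading comes with each control period).
- ctrl.get_image(name): name is "scene" or "top"; returns the picture (384x512x3 uint8, red, green, blue); there is no depth.
- ctrl.camera_info(name): a dict with "vertical_fov" (degrees; the focal length in pixels is half the picture's height over the tangent of half this angle, whatever the lens; pixels are square), "cx", "cy" (the principal point, pixels), "rvec" (rotation vector, rad) and "tvec" (3), from world to camera coordinates, as OpenCV has them. Camera axes: x right, y down, z forward; pixel columns grow to the right and rows downward; lengths in mm; the calibration is good to about 2 mm. A picture is of the moment at which its call begins. camera_info takes no time and is no camera call.
- ctrl.finish_job(): hands the job in, once; it reports no verdict.
Trained networks look in the newest picture that a camera, given by its name, has taken for a name from the list of things; names that differ only in an ending like _2 or _b are one class to them, and where a whole thing is asked for, a point or a joint stands for the part that bears it (a point fixed in the world has none). Each returns a list of dicts, best first, with "p" (0 to 1); they miss things now and then, are a little off and sometimes report something else, mostly with a low value. They report only what shows in the picture. A call takes as long as a camera call. They do not tell look-alikes from the thing itself.
- ctrl.spot_in(thing, camera): "point" ([row, column] as shares, 0 to 1, of the picture: columns of its width, rows of its height, amid what is visible of it).
The state is a dict: "clock": time; "qpos": joint angles; "qd": joint speeds; "tau": joint torques, N m; "eef_pos": TCP position; "tool_rot": TCP orientation; "force": force on the tool from outside, world axes, zero at the start; "torque": the same for the moment, N m; "width": finger opening in mm.
Only numpy, scipy, OpenCV 4.12 (cv2) and the standard library are available. Lean on these libraries where they do the work, as an engineer would, in place of code of your own. Each camera call takes 0.05 s, during which the arm holds its last target. There are 200 camera calls.

## Task

The scraper and the tamper need washing: lift each of them off its peg on the tool rack and stand it in the black bucket, working end down. Lower each one well down inside before letting go rather than dropping it from the rim, keep the bucket upright, and leave the pointed trowel hanging where it is.

Things in the scene. Friction and masses are not known exactly. Their poses are not given: they have to be found in the camera images.
- rack: Fixed steel tool rack. Origin: underside of its base, on the bench. Base plate x -100 to +60, y -180 to +180, 12 mm thick. Posts 16 mm thick at x 30, y +-165 carry a 16 mm bar along y, axis 218 mm up. From the bar three 8 mm round pegs run level to -x (to the robot) at y -130, 0, +130, axis 218 mm up. One tool hangs on each peg at about x -50; which is where varies.
- peg_tip (a point): Centre of the end of the rack's middle peg: rack x -85, z 228 mm. Each peg is level as far as x -70, then turns up 10 mm to its end. To come off, a tool is raised 10 to 24 mm (best 17) so that its slot passes the upturned tip, then moved at least 50 mm along the rack's -x. The outer pegs' ends are 130 mm either side along y.
- scraper: Scraper, 140 g: wooden handle over a flat square-ended steel blade 75 mm wide, 3 mm thick, 70 mm high (top 30 mm is 45 wide). 190 mm long. Wooden handle, z 85 to 190: flat bar 34 mm wide (y), 14 mm thick (x), with a through slot 20 mm wide, z 149 to 182, by which it hangs. Origin: centre of its lowest end; z up along the handle, y across its width. Working end: blade.
- tamper: Hand tamper, 400 g: wooden handle, 16 mm steel rod, and at the bottom a round steel foot 54 mm across and 20 mm high. 190 mm long. Wooden handle, z 85 to 190: flat bar 34 mm wide (y), 14 mm thick (x), with a through slot 20 mm wide, z 149 to 182, by which it hangs. Origin: centre of its lowest end; z up along the handle, y across its width. Working end: foot.
- trowel: Pointing trowel, 130 g: wooden handle and a thin diamond-shaped steel blade 71 mm wide with its point down. Stays hanging. 190 mm long. Wooden handle, z 85 to 190: flat bar 34 mm wide (y), 14 mm thick (x), with a through slot 20 mm wide, z 149 to 182, by which it hangs. Origin: centre of its lowest end; z up along the handle, y across its width. 
- bucket: Loose black open round bucket, 800 g, 125 mm high; outer diameter 160 mm at the bottom and 184 mm at the rim, wall 4 mm, floor 5 mm thick. Origin: centre of its underside; z up.
Not all that is in view belongs to the job. What is shaped like the trowel but green is not meant.

How it is judged:
By the outcome, as a careful person would: the job done as asked, in the order asked, and still so for the second after the job is handed in, with the robot touching nothing.
It also fails if it takes over 67 s, if anything falls off the work surface, if the arm or the gripper's body presses on something with over 40 N, if the wrist force passes 120 N, or if a joint passes its speed limit or range.

## Working session

There is one attempt and no reset: what is moved stays moved. The work goes in short steps, Python scripts to look and compute and a tool call to move; the robot and the scene stay as the last step left them, time stands still between calls to the robot, and variables do not carry over. Pictures are saved under pics/ and viewed, about 8 in all and at most 12, crops included, and the job is handed in when it is done.

Besides the shell and the picture viewer there is one more tool, called after "Emit:" in YAML: its name, and indented under it one key for each argument. step_arm: Moves the arm, as the interface text tells. Its arguments: {"type":"object","properties":{"commands":{"type":"array"}},"required":["commands"]}

```bash
mkdir -p pics; cat > h.py <<'E'
import numpy as np, cv2
from cell import ctrl
from scipy.spatial.transform import Rotation as R
def cam(n):
    i=ctrl.camera_info(n); f=192/np.tan(np.radians(i["vertical_fov"]/2))
    return np.array([[f,0,i["cx"]],[0,f,i["cy"]],[0,0,1]]),np.array(i["rvec"],float),np.array(i["tvec"],float)
def proj(n,P):
    K,r,t=cam(n); return cv2.projectPoints(np.array(P,float).reshape(-1,3),r,t,K,None)[0].reshape(-1,2)
def ray(n,uv):
    K,r,t=cam(n); M=cv2.Rodrigues(r)[0]; return -M.T@t, M.T@np.linalg.inv(K)@np.array([uv[0],uv[1],1.])
def onz(n,uv,z):
    c,d=ray(n,uv); return c+d*(z-c[2])/d[2]
def img(n,f=None):
    im=ctrl.get_image(n)[:,:,::-1].copy()
    if f: cv2.imwrite(f,im)
    return im
E
python3 - <<'E'
from h import *
a=img("scene");b=img("top")
cv2.imwrite("pics/s0.png",cv2.resize(a,(800,600),interpolation=cv2.INTER_CUBIC));cv2.imwrite("pics/t0.png",cv2.resize(b,(800,600),interpolation=cv2.INTER_CUBIC))
cv2.imwrite("s0.png",a);cv2.imwrite("t0.png",b)
for n in("scene","top"):
    print(n,[x.tolist() for x in cam(n)], ray(n,(256,192)))
    for t in("rack","peg_tip","scraper","tamper","trowel","bucket"):
        print(t,[(round(d["p"],2),round(d["point"][1]*512,1),round(d["point"][0]*384,1)) for d in ctrl.spot_in(t,n)])
print(ctrl.read_state())
E
```

```text
scene [[[462.9683594231644, 0.0, 256.50648805058177], [0.0, 462.9683594231644, 185.01964472095432], [0.0, 0.0, 1.0]], [2.2637566168266847, 1.076748652873309, -0.37475205632664066], [-374.79834050828197, -271.21762960258957, 1721.5817801489384]] (array([1232.43720823, -523.04918163, 1177.02791205]), array([-0.47435625,  0.38672935, -0.79098362]))
rack [(0.94, 203.0, 238.2), (0.3, 152.9, 227.9)]
peg_tip [(0.75, 200.7, 237.5)]
scraper [(0.79, 153.8, 223.8)]
tamper [(0.64, 233.7, 188.4)]
trowel [(0.93, 194.0, 198.8), (0.59, 217.4, 318.9)]
bucket [(0.61, 307.5, 167.2)]
top [[[479.8855265293967, 0.0, 255.9653252498747], [0.0, 479.8855265293967, 189.5524192964943], [0.0, 0.0, 1.0]], [2.1210718398316835, -2.1140675862513754, 0.20438575867101808], [-23.64692372918587, 626.5941014969468, 1300.013823410791]] (array([ 362.58350932,  -25.80841783, 1396.81151571]), array([ 0.18898524,  0.00302273, -0.98198852]))
rack [(0.81, 307.4, 207.6)]
peg_tip [(0.94, 311.1, 204.7)]
scraper [(0.59, 358.8, 221.4)]
tamper [(0.57, 259.4, 213.7)]
trowel [(0.7, 344.2, 140.4), (0.46, 312.7, 216.1)]
bucket [(0.92, 172.2, 201.5)]
{'clock': 0.7, 'qpos': array([ 1.2781629 ,  0.62835152,  0.03849507,  1.51740129, -0.02698973,
        0.99631024, -0.02000858]), 'qd': array([ 0.00106341,  0.00038716,  0.00082519,  0.0002106 , -0.0016766 ,
        0.00169648, -0.00210651]), 'tau': array([-7.86127293e-04, -5.63120413e+01,  1.22498251e+00, -1.93753767e+01,
        1.09425440e-02,  1.53827230e-03, -3.69195618e-06]), 'eef_pos': array([ 146.20942101, -633.35633073,  253.34436645]), 'tool_rot': array([ 3.14154563e+00, -3.37480180e-05,  2.26809387e-01]), 'force': array([ 0.03963374,  0.10152476, -0.69164881]), 'torque': array([0.04095584, 0.06899702, 0.02893427]), 'width': 85.1287284052025}
```

View pics/s0.png

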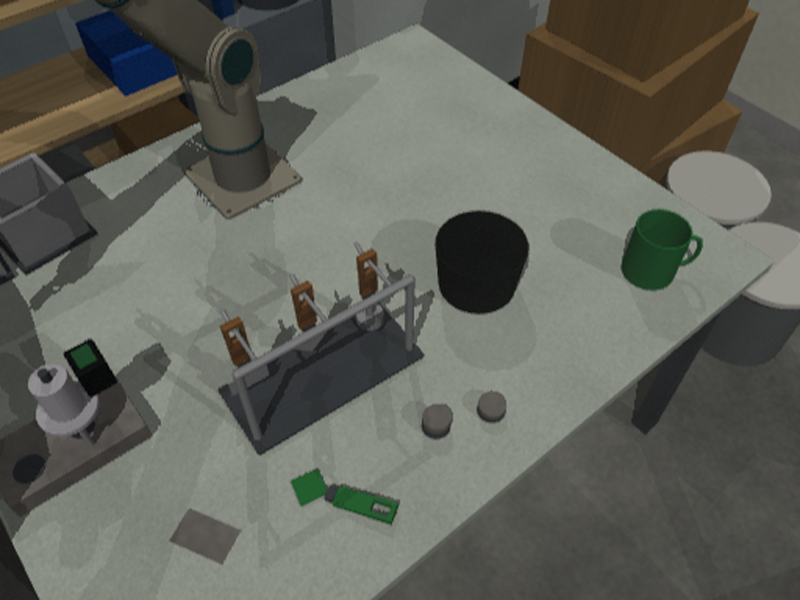

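View pics/t0.png

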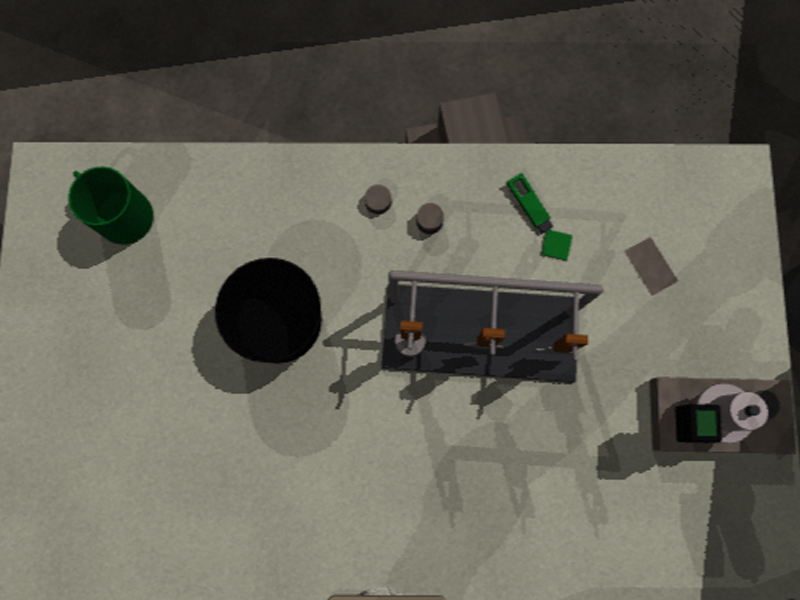

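Scene picture: rack at about (320,350), with handles at (235,342), (303,305) and (368,272); bucket at (482,260). Top picture: the tamper's foot is at (410,342) on the +y peg. The other two handles are at (492,337) and (572,341). Candidates: green look-alike at (345,495) scene and (530,205) top, lying on the bench, excluded. The middle and right tools need a close crop to tell scraper from trowel.

```bash
cat > fit.py <<'E'
from h import *
from scipy.optimize import least_squares
s=.64
top={( -100,180,12):(383,370),(-100,-180,12):(576,382),(22,173,226):(390,278),(22,-173,226):(602,292),(-85,0,228):(492,354)}
sc={(-100,-180,12):None,(60,-180,12):(262,451),(60,180,12):(422,354),(-85,0,228):(293,276),(-85,130,228):(357,243),(-85,-130,228):(221,312),(30,-165,226):(240,374),(30,165,226):(412,279)}
def W(p,P): 
    return R.from_euler('z',p[2]).apply(np.array(P,float))+[p[0],p[1],0]
def res(p):
    o=[]
    for n,d in(("top",top),("scene",sc)):
        k=[a for a in d if d[a]]
        o.append((proj(n,W(p,k))-(np.array([d[a] for a in k])+.5)*s+.5).ravel())
    return np.concatenate(o)
c=onz("top",(307,205),12)
r=least_squares(res,[c[0],c[1],0],loss="soft_l1",x_scale=[10,10,.02])
if __name__=="__main__":
    print(r.x,np.degrees(r.x[2]),r.fun.round(1))
    a=cv2.imread("s0.png");b=cv2.imread("t0.png")
    A=cv2.resize(a[140:270,125:295],None,fx=4.5,fy=4.5,interpolation=cv2.INTER_CUBIC)
    B=cv2.resize(b[165:250,240:390],None,fx=5,fy=5,interpolation=cv2.INTER_CUBIC)
    cv2.imwrite("pics/sc.png",A)
    for P in [(-85,y,228) for y in(-130,0,130)]+[(-100,180,12),(-100,-180,12),(22,173,226),(22,-173,226)]+[(-50,y,222) for y in(-130,0,130)]:
        u=proj("top",W(r.x,P))[0]; cv2.circle(B,tuple(int(v) for v in (u-[240,165]+.5)*5),3,(0,255,0),1)
    cv2.imwrite("pics/tc.png",B)
E
python3 fit.py
```

```text
[ 5.91265494e+02 -1.73066851e+02 -6.16458123e-02] -3.5320448702555525 [-1.  -1.6  0.4 -1.2 -1.6  0.1  1.5 -0.1  0.7 -1.7 -1.6  1.2  1.8 -0.9
 -0.2 -0.3 -0.4 -0.2  1.8 -0.6 -1.4 -1.9 -0.9 -2.4]
```

View pics/sc.png

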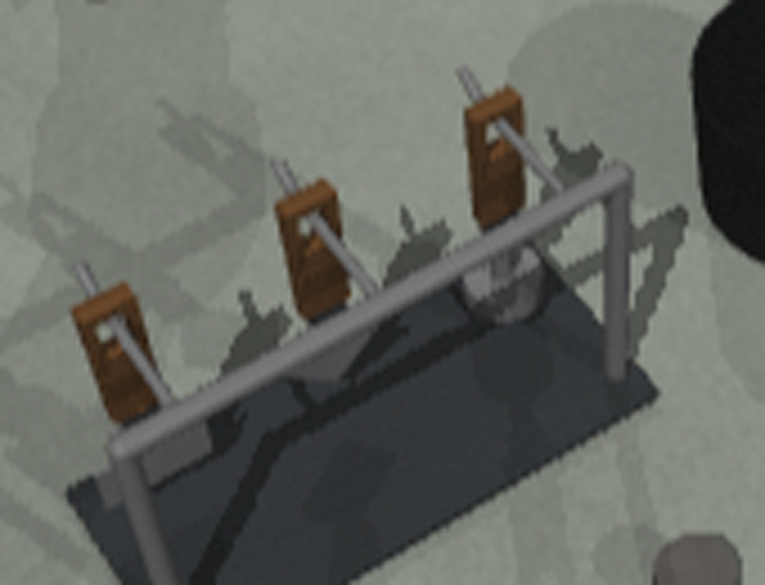

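View pics/tc.png

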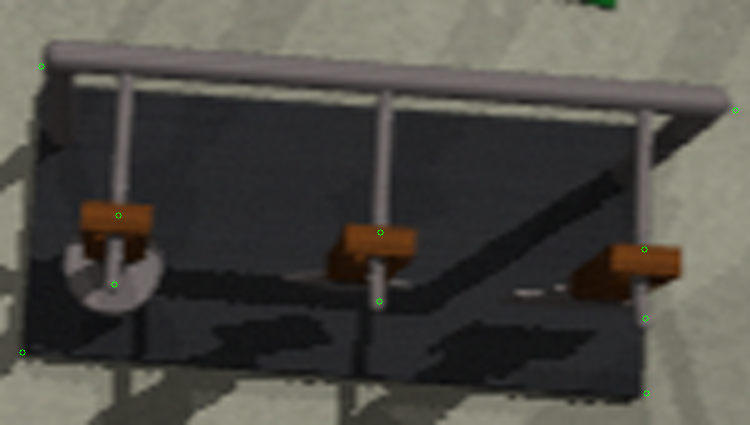

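The crop shows the square-ended scraper on the -y peg (crop (160,455)), the pointed trowel in the middle (crop (330,350)) and the tamper on the +y peg (crop (505,285)). The networks agree. The overlaid peg tips sit within about 1 px. Next I locate the handle tops and the bucket, and compute the approach.

```bash
cat >> h.py <<'E'
def go(p,yaw,rp=(np.pi,0)):
    s=ctrl.read_state(); a,b,c=s["tool_rot"]; Q=R.from_euler('xyz',[a,b,c])
    T=R.from_euler('xyz',[rp[0],rp[1],yaw])
    print("shift",Q.inv().apply(np.array(p)-s["eef_pos"]).round(1),"turn",np.degrees((Q.inv()*T).as_rotvec()).round(1),"at",s["eef_pos"].round(1),s["tool_rot"].round(3),"clock",s["clock"])
def bucket(im):
    g=im.max(2); m=(g<28).astype(np.uint8); m=cv2.morphologyEx(m,cv2.MORPH_OPEN,np.ones((3,3)))
    n,l,st,ce=cv2.connectedComponentsWithStats(m); return st,ce
E
python3 - <<'E'
from h import *; from fit import W,r
from scipy.optimize import least_squares
b=cv2.imread("t0.png");a=cv2.imread("s0.png")
t=np.linspace(0,2*np.pi,60)
for n,im in(("top",b),("scene",a)):
    st,ce=bucket(im); c0={"top":(172,201),"scene":(307,167)}[n]
    k=[i for i in range(1,len(st)) if st[i,4]>1500 and np.hypot(*(ce[i]-c0))<25]
    print(n,st[k],ce[k])
    if not k: continue
    x,y,w,h=st[k[0],:4]
    def f(p):
        P=np.vstack([np.c_[p[0]+q*np.cos(t),p[1]+q*np.sin(t),0*t+z] for q,z in((92,125),(80,0))])
        u=proj(n,P); return np.r_[u.min(0)-[x-.5,y-.5],u.max(0)-[x+w-.5,y+h-.5]]
    s=least_squares(f,onz(n,c0,60)[:2]); print("bucket",s.x.round(1),s.fun.round(1))
hs=cv2.cvtColor(b,cv2.COLOR_BGR2HSV)
m=((hs[:,:,0]<18)&(hs[:,:,1]>120)&(hs[:,:,2]>110)).astype(np.uint8)
n,l,st,ce=cv2.connectedComponentsWithStats(m)
for i in range(1,n):
    if st[i,4]>20:
        (c,wh,an)=cv2.minAreaRect(np.argwhere(l==i)[:,::-1].astype(np.float32))
        print("top face",st[i],onz("top",ce[i],230).round(1),c,wh,an)
for y in(-130,0,130): print("model",W(r.x,(-50,y,230)).round(1))
go((530,-300,330),-.0616)
E
```

```text
top [[ 138  166   67   67 3595]] [[171.73936022 199.08317107]]
bucket [589.3 207.4] [-0.8 -0.4  0.9  0.3]
scene [[ 279  136   58   64 3015]] [[306.53797678 166.53565506]]
bucket [590.9 203.1] [-1.1 -1.5  1.1  1.2]
model [ 533.4 -299.7  230. ]
model [ 541.4 -170.   230. ]
model [549.4 -40.2 230. ]
shift [ 448.9 -238.5  -76.7] turn [ 0.  -0.  16.5] at [ 146.2 -633.4  253.3] [ 3.142 -0.     0.227] clock 0.7
```

Emit:
step_arm:
  commands:
    - [0, 0, -50, 0, 0, 0, 0]
    - [0, 0, -77, 0, 0, 0, 0]
    - [449, -238, -77, 0, 0, 16.5, 0]
    - [449, -238, -77, 0, 0, 16.5, 0]
    - [449, -238, -77, 0, 0, 16.5, 0]
    - [449, -238, -77, 0, 0, 16.5, 0]
    - [449, -238, -77, 0, 0, 16.5, 0]
    - [449, -238, -77, 0, 0, 16.5, 0]

```text
clock: 1.5
eef_pos: [374.2, -435.4, 330.6]
tool_rot: [3.141, -0.001, -0.061]
force: [-0.2, -0.1, 0.4]
width: 85.4
```

```bash
python3 -c "
from h import *
go((530,-300,330),-.0616)"
```

```text
shift [ 147.2 -144.6    0.6] turn [ 0. -0.  0.] at [ 374.2 -435.4  330.6] [ 3.141e+00 -1.000e-03 -6.100e-02] clock 1.5
```

Emit:
step_arm:
  commands:
    - [110, -110, 0, 0, 0, 0, 0]
    - [110, -110, 0, 0, 0, 0, 0]
    - [110, -110, 0, 0, 0, 0, 0]
    - [110, -110, 0, 0, 0, 0, 0]
    - [110, -110, 0, 0, 0, 0, 0]
    - [110, -110, 0, 0, 0, 0, 0]
    - [110, -110, 0, 0, 0, 0, 0]

```text
clock: 2.2
eef_pos: [487.7, -335.7, 330.4]
tool_rot: [3.141, 0.001, -0.065]
force: [-0.2, -0.1, -0.2]
width: 85.2
```

```bash
python3 -c "
from h import *
go((529,-300,270),-.0616)
a=img('top');b=img('scene')
A=cv2.resize(b[110:270,125:295],None,fx=3,fy=3,interpolation=cv2.INTER_CUBIC)
B=cv2.resize(a[150:250,290:390],None,fx=2.8,fy=4.8,interpolation=cv2.INTER_CUBIC)
cv2.imwrite('pics/c1.png',np.hstack([A,B]))"
```

```text
shift [ 38.9 -38.4  60.4] turn [ 0.1  0.  -0.2] at [ 487.7 -335.7  330.4] [ 3.141e+00  1.000e-03 -6.500e-02] clock 2.2
```

View pics/c1.png

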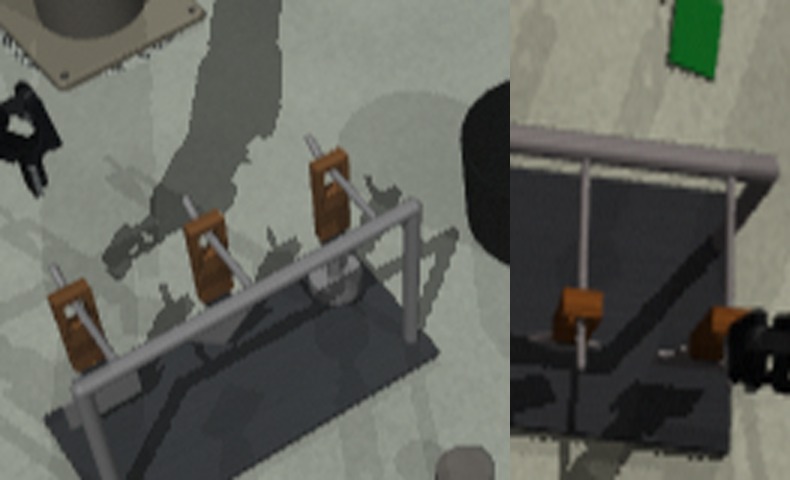

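Settling shows a lag of about 3 mm. The gripper is to the right of the scraper handle (top crop (720,330)).

Emit:
step_arm:
  commands:
    - [39, -38, 0, 0, 0, 0, 0]
    - [39, -38, 0, 0, 0, 0, 0]
    - [39, -38, 60, 0, 0, 0, 0]
    - [39, -38, 60, 0, 0, 0, 0]
    - [39, -38, 60, 0, 0, 0, 0]
    - [39, -38, 60, 0, 0, 0, 0]

```text
clock: 2.9
eef_pos: [530.9, -299.2, 271.5]
tool_rot: [3.141, -0.001, -0.062]
force: [0.0, -0.4, -0.1]
width: 85.4
```

```bash
python3 -c "
from h import *
go((529,-300,207),-.0616)
a=img('top');b=img('scene')
A=cv2.resize(b[130:250,105:225],None,fx=4,fy=4,interpolation=cv2.INTER_CUBIC)
B=cv2.resize(a[160:240,320:380],None,fx=5,fy=6,interpolation=cv2.INTER_CUBIC)
cv2.imwrite('pics/c2.png',np.hstack([A,B]))"
```

```text
shift [-1.9  0.8 64.5] turn [ 0.  -0.1 -0. ] at [ 530.9 -299.2  271.5] [ 3.141e+00 -1.000e-03 -6.200e-02] clock 2.9
```

View pics/c2.png

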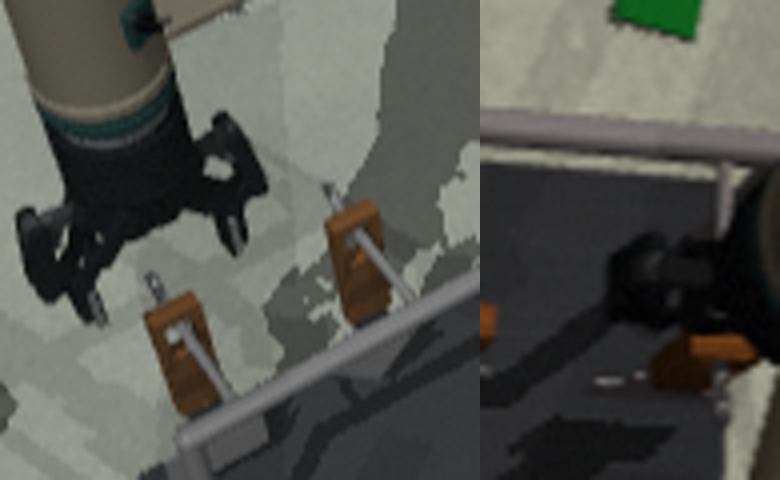

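Fingers straddle the scraper handle: tips at crop (100,320) and (240,250), handle top at (172,303). Now I descend and close.

Emit:
step_arm:
  commands:
    - [-2, 1, 32, 0, 0, 0, 0]
    - [-2, 1, 64, 0, 0, 0, 0]
    - [-2, 1, 64, 0, 0, 0, 0]
    - [-2, 1, 64, 0, 0, 0, 255]
    - [-2, 1, 64, 0, 0, 0, 255]
    - [-2, 1, 64, 0, 0, 0, 255]
    - [-2, 1, 64, 0, 0, 0, 255]
    - [-2, 1, 64, 0, 0, 0, 255]

```text
clock: 3.8
eef_pos: [529.5, -299.6, 208.0]
tool_rot: [3.14, -0.003, -0.061]
force: [-0.6, 0.2, 7.1]
width: 33.1
```

```bash
python3 -c "
from h import *
go((529,-300,224),-.0616);s=ctrl.read_state();print(s['width'],s['force'])
a=img('top');b=img('scene')
A=cv2.resize(b[130:250,105:225],None,fx=4,fy=4,interpolation=cv2.INTER_CUBIC)
cv2.imwrite('pics/c3.png',A)"
```

```text
shift [ -0.5   0.4 -16. ] turn [ 0.1 -0.2  0. ] at [ 529.5 -299.6  208. ] [ 3.14e+00 -3.00e-03 -6.10e-02] clock 3.8
33.136010212685825 [-0.57536686  0.17198709  7.13493142]
```

View pics/c3.png

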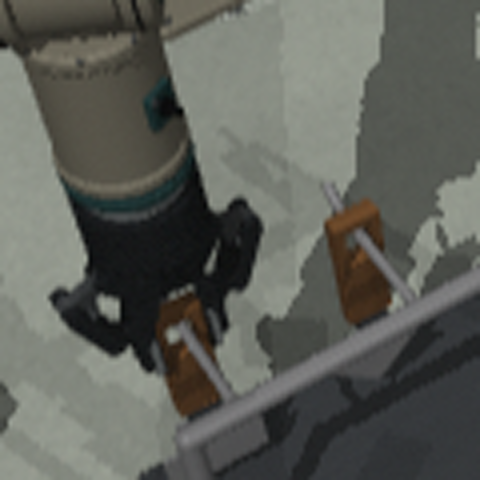

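The handle is gripped at 33 mm (picture 7), fingers on both sides. I raise 17 mm.

Emit:
step_arm:
  commands:
    - [0, 0, -9, 0, 0, 0, 255]
    - [0, 0, -17, 0, 0, 0, 255]
    - [0, 0, -17, 0, 0, 0, 255]
    - [0, 0, -17, 0, 0, 0, 255]
    - [-10, 0, -17, 0, 0, 0, 255]
    - [-20, 0, -17, 0, 0, 0, 255]
    - [-20, 0, -17, 0, 0, 0, 255]

```text
clock: 4.6
eef_pos: [505.9, -298.1, 223.0]
tool_rot: [-3.141, 0.003, -0.063]
force: [-0.3, -0.1, -1.1]
width: 32.9
```

Emit:
step_arm:
  commands:
    - [-15, 0, -2, 0, 0, 0, 255]
    - [-30, 0, -2, 0, 0, 0, 255]
    - [-45, 0, -2, 0, 0, 0, 255]
    - [-60, 0, -2, 0, 0, 0, 255]
    - [-60, 0, -2, 0, 0, 0, 255]

```text
clock: 5.1
eef_pos: [446.4, -294.4, 225.3]
tool_rot: [-3.141, 0.002, -0.063]
force: [-0.2, -0.8, -2.1]
width: 33.3
```

```bash
python3 -c "
from h import *
s=ctrl.read_state();print(s['width'],s['force'])
go((450,-295,335),-.0616)
go((460,100,335),-.0616)
b=img('scene')
A=cv2.resize(b[90:260,90:290],None,fx=3.5,fy=3.5,interpolation=cv2.INTER_CUBIC)
cv2.imwrite('pics/c4.png',A)"
```

```text
33.314122874495 [-0.174972   -0.8469444  -2.11967206]
shift [   3.4    0.3 -109.7] turn [-0.   0.1 -0.1] at [ 446.4 -294.4  225.3] [-3.141e+00  2.000e-03 -6.300e-02] clock 5.1
shift [ -11.6 -394.6 -109.5] turn [-0.   0.1 -0.1] at [ 446.4 -294.4  225.3] [-3.141e+00  2.000e-03 -6.300e-02] clock 5.1
```

View pics/c4.png

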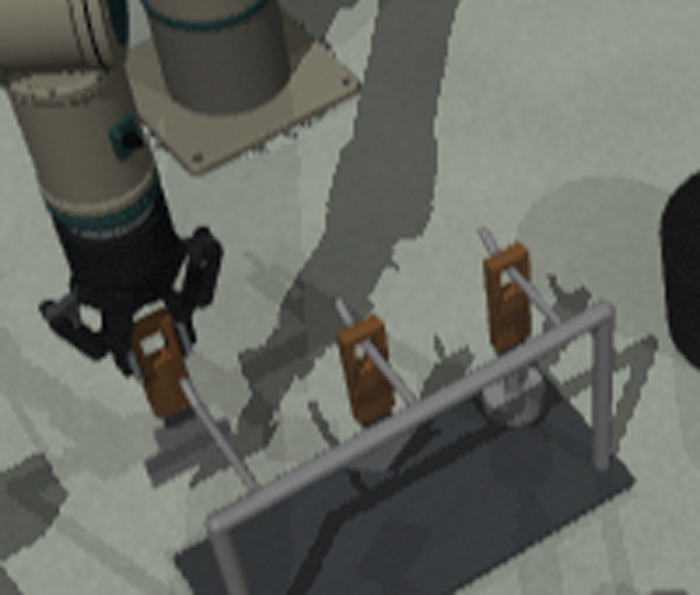

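The scraper is free of the peg (square blade at crop (185,450)); the other two still hang. Raise, then travel in front of the rack to the bucket.

Emit:
step_arm:
  commands:
    - [0, 0, -50, 0, 0, 0, 255]
    - [0, 0, -100, 0, 0, 0, 255]
    - [0, 0, -112, 0, 0, 0, 255]
    - [-12, -395, -112, 0, 0, 0, 255]
    - [-12, -395, -112, 0, 0, 0, 255]
    - [-12, -395, -112, 0, 0, 0, 255]
    - [-12, -395, -112, 0, 0, 0, 255]
    - [-12, -395, -112, 0, 0, 0, 255]

```text
clock: 5.95
eef_pos: [456.9, -42.0, 337.2]
tool_rot: [-3.141, -0.001, -0.061]
force: [1.2, 1.3, -1.8]
width: 33.1
```

```bash
python3 -c "
from h import *
go((460,205,335),-.0616)
go((630,205,335),-.0616)"
```

```text
shift [ -11.9 -246.7    2.3] turn [-0.  -0.1  0. ] at [456.9 -42.  337.2] [-3.141e+00 -1.000e-03 -6.100e-02] clock 5.95
shift [ 157.8 -257.     2.5] turn [-0.  -0.1  0. ] at [456.9 -42.  337.2] [-3.141e+00 -1.000e-03 -6.100e-02] clock 5.95
```

Emit:
step_arm:
  commands:
    - [-12, -247, -6, 0, 0, 0, 255]
    - [-12, -247, -6, 0, 0, 0, 255]
    - [-12, -247, -6, 0, 0, 0, 255]
    - [-12, -247, -6, 0, 0, 0, 255]
    - [-12, -247, -6, 0, 0, 0, 255]
    - [-12, -247, -6, 0, 0, 0, 255]
    - [-12, -247, -6, 0, 0, 0, 255]

```text
clock: 6.65
eef_pos: [459.4, 204.7, 342.8]
tool_rot: [-3.141, 0.001, -0.057]
force: [0.5, -0.4, -1.9]
width: 33.3
```

```bash
python3 -c "
from h import *
go((664,205,345),-.0616,(np.pi,np.radians(10)))
go((664,205,345),-.0616)
"
```

```text
shift [204.3 -12.   -2.4] turn [  0.  -10.    0.2] at [459.4 204.7 342.8] [-3.141e+00  1.000e-03 -5.700e-02] clock 6.65
shift [204.3 -12.   -2.4] turn [-0.   0.   0.2] at [459.4 204.7 342.8] [-3.141e+00  1.000e-03 -5.700e-02] clock 6.65
```

Emit:
step_arm:
  commands:
    - [204, -12, -2, 0, -10, 0, 255]
    - [204, -12, -2, 0, -10, 0, 255]
    - [204, -12, -2, 0, -10, 0, 255]
    - [204, -12, -2, 0, -10, 0, 255]
    - [204, -12, -2, 0, -10, 0, 255]
    - [204, -12, -2, 0, -10, 0, 255]
    - [204, -12, -2, 0, -10, 0, 255]

```text
clock: 7.35
eef_pos: [663.0, 201.7, 345.1]
tool_rot: [3.141, 0.176, -0.062]
force: [-0.6, 0.4, -2.2]
width: 33.7
```

```bash
python3 -c "
from h import *
go((664,205,182),-.0616,(np.pi,np.radians(10)))
a=img('top');b=img('scene')
A=cv2.resize(b[80:220,240:380],None,fx=2.8,fy=4,interpolation=cv2.INTER_CUBIC)
B=cv2.resize(a[130:250,100:240],None,fx=2.8,fy=560/120,interpolation=cv2.INTER_CUBIC)
cv2.imwrite('pics/c5.png',np.hstack([A,B]))"
```

```text
shift [ 29.3  -3.4 160.4] turn [ 0.   0.1 -0. ] at [663.  201.7 345.1] [ 3.141  0.176 -0.062] clock 7.35
```

View pics/c5.png

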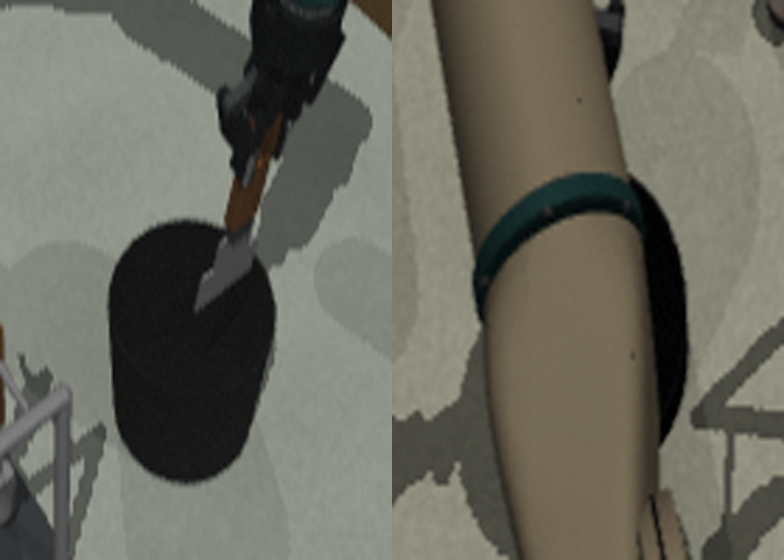

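The blade is over the bucket's opening (scene crop (222,275)), leaning outward as planned. Lowering.

Emit:
step_arm:
  commands:
    - [7, -3, 40, 0, 0, 0, 255]
    - [15, -3, 80, 0, 0, 0, 255]
    - [22, -3, 120, 0, 0, 0, 255]
    - [25, -3, 140, 0, 0, 0, 255]
    - [27, -3, 150, 0, 0, 0, 255]
    - [28, -3, 157, 0, 0, 0, 255]
    - [28, -3, 157, 0, 0, 0, 255]

```text
clock: 8.15
eef_pos: [664.4, 205.6, 186.6]
tool_rot: [-3.141, 0.174, -0.061]
force: [0.6, 0.4, -1.4]
width: 33.3
```

Emit:
step_arm:
  commands:
    - [1, 0, 4, 0, 0, 0, 255]
    - [1, 0, 8, 0, 0, 0, 255]
    - [2, 0, 11, 0, 0, 0, 255]
    - [2, 0, 12, 0, 0, 0, 255]
    - [2, 0, 12, 0, 0, 0, 255]

```text
clock: 8.65
eef_pos: [664.2, 205.4, 173.5]
tool_rot: [3.142, 0.175, -0.061]
force: [0.1, 1.3, -1.1]
width: 33.6
```

Emit:
step_arm:
  commands:
    - [0, 0, 3, 0, 0, 0, 255]
    - [0, 0, 3, 0, 0, 0, 255]
    - [0, 0, 3, 0, 0, 0, 90]
    - [0, 0, 3, 0, 0, 0, 90]
    - [0, 0, 3, 0, 0, 0, 90]
    - [0, 0, 3, 0, 0, 0, 90]

```text
clock: 9.25
eef_pos: [663.8, 205.4, 170.8]
tool_rot: [-3.142, 0.175, -0.061]
force: [-0.3, -0.5, -0.1]
width: 55.2
```

Emit:
step_arm:
  commands:
    - [0, 0, -20, 0, 0, 0, 90]
    - [0, 0, -50, 0, 0, 0, 90]
    - [0, 0, -90, 0, 0, 0, 90]
    - [0, 0, -140, 0, 0, 0, 90]
    - [0, 0, -180, 0, 0, 0, 90]
    - [0, 0, -180, 0, 0, 0, 90]
    - [0, 0, -180, 0, 0, 0, 90]

```text
clock: 9.95
eef_pos: [695.3, 203.6, 349.0]
tool_rot: [-3.141, 0.173, -0.061]
force: [-1.0, -0.1, -1.3]
width: 55.2
```

```bash
python3 -c "
from h import *
go((480,-10,340),-.0616)
go((546,-40,340),-.0616)
"
```

```text
shift [-197.3  226.4   43.3] turn [-0.   9.9  0. ] at [695.3 203.6 349. ] [-3.141  0.173 -0.061] clock 9.95
shift [-130.6  252.3   31.7] turn [-0.   9.9  0. ] at [695.3 203.6 349. ] [-3.141  0.173 -0.061] clock 9.95
```

Emit:
step_arm:
  commands:
    - [-131, 252, 32, 0, 10, 0, 0]
    - [-131, 252, 32, 0, 10, 0, 0]
    - [-131, 252, 32, 0, 10, 0, 0]
    - [-131, 252, 32, 0, 10, 0, 0]
    - [-131, 252, 32, 0, 10, 0, 0]
    - [-131, 252, 32, 0, 10, 0, 0]
    - [-131, 252, 32, 0, 10, 0, 0]
    - [-131, 252, 32, 0, 10, 0, 0]

```text
clock: 10.75
eef_pos: [543.7, -41.2, 338.2]
tool_rot: [3.141, 0.003, -0.064]
force: [-0.0, 1.2, -0.1]
width: 85.2
```

```bash
python3 -c "
from h import *
go((546,-40,270),-.0616)
a=img('top');b=img('scene')
A=cv2.resize(b[80:240,200:370],None,fx=2.4,fy=3.4,interpolation=cv2.INTER_CUBIC)
B=cv2.resize(a[130:250,120:270],None,fx=2.6,fy=544/120,interpolation=cv2.INTER_CUBIC)
cv2.imwrite('pics/c6.png',np.hstack([A,B]))"
```

```text
shift [ 2.4 -1.3 68.2] turn [ 0.   0.1 -0.2] at [543.7 -41.2 338.2] [ 3.141e+00  3.000e-03 -6.400e-02] clock 10.75
```

View pics/c6.png

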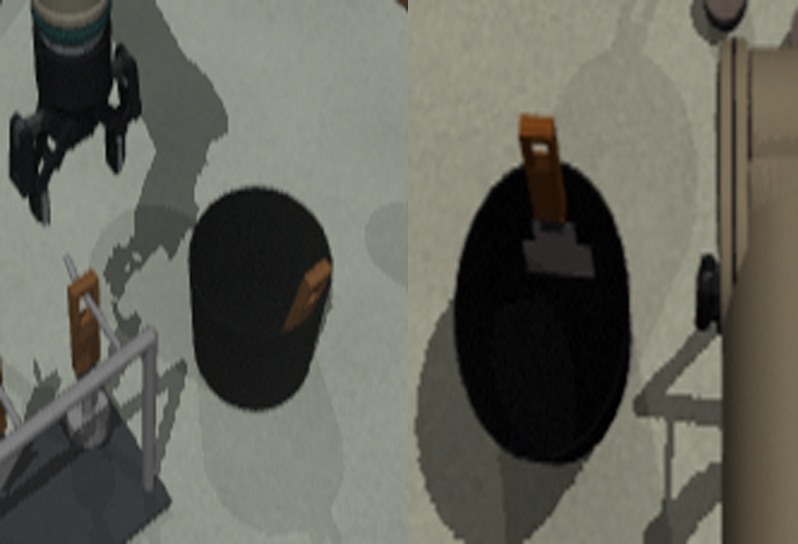

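The scraper is inside, leaning on the far rim (top crop (545,170)), with the blade at the floor. Bucket upright. Gripper is above the tamper; I descend and grip.

Emit:
step_arm:
  commands:
    - [2, -1, 40, 0, 0, 0, 0]
    - [2, -1, 80, 0, 0, 0, 0]
    - [2, -1, 115, 0, 0, 0, 0]
    - [2, -1, 131, 0, 0, 0, 0]
    - [2, -1, 131, 0, 0, 0, 0]
    - [2, -1, 131, 0, 0, 0, 255]
    - [2, -1, 131, 0, 0, 0, 255]
    - [2, -1, 131, 0, 0, 0, 255]

```text
clock: 11.65
eef_pos: [548.3, -38.6, 209.5]
tool_rot: [-3.141, -0.003, -0.061]
force: [-0.1, -0.1, 0.0]
width: 43.5
```

Emit:
step_arm:
  commands:
    - [0, 0, 0, 0, 0, 0, 255]
    - [0, 0, 0, 0, 0, 0, 255]
    - [0, 0, 0, 0, 0, 0, 255]

```text
clock: 11.95
eef_pos: [548.2, -38.9, 209.4]
tool_rot: [-3.141, -0.003, -0.061]
force: [0.1, 0.2, 6.2]
width: 33.4
```

```bash
python3 -c "
from h import *
print('blade',onz('top',(120+(525-408)/2.6,130+272/4.533),5),onz('top',(120+(592-408)/2.6,130+277/4.533),5))"
```

```text
blade [635.62228815 247.61408903   5.        ] [632.53353455 171.28050149   5.        ]
```

Gripped at 33.4 mm; the blade measures as on the floor at x≈634. Lift and withdraw.

Emit:
step_arm:
  commands:
    - [0, 0, -9, 0, 0, 0, 255]
    - [0, 0, -18, 0, 0, 0, 255]
    - [0, 0, -18, 0, 0, 0, 255]
    - [0, 0, -18, 0, 0, 0, 255]
    - [-10, 0, -18, 0, 0, 0, 255]
    - [-20, 0, -18, 0, 0, 0, 255]
    - [-20, 0, -18, 0, 0, 0, 255]

```text
clock: 12.65
eef_pos: [524.3, -37.7, 225.7]
tool_rot: [3.141, 0.004, -0.061]
force: [0.2, -0.0, -4.7]
width: 33.1
```

Emit:
step_arm:
  commands:
    - [-15, 0, -1, 0, 0, 0, 255]
    - [-30, 0, -1, 0, 0, 0, 255]
    - [-45, 0, -1, 0, 0, 0, 255]
    - [-70, 0, -1, 0, 0, 0, 255]
    - [-80, 0, -1, 0, 0, 0, 255]
    - [-80, 0, -30, 0, 0, 0, 255]
    - [-80, 0, -75, 0, 0, 0, 255]
    - [-80, 0, -118, 0, 0, 0, 255]

```text
clock: 13.45
eef_pos: [447.6, -32.8, 345.8]
tool_rot: [-3.141, -0.0, -0.061]
force: [0.6, -0.9, -5.2]
width: 33.4
```

Emit:
step_arm:
  commands:
    - [0, 0, 0, 0, 0, 0, 255]
    - [0, 0, 0, 0, 0, 0, 255]

```text
clock: 13.65
eef_pos: [448.0, -32.8, 344.8]
tool_rot: [3.142, -0.002, -0.061]
force: [-0.9, 0.9, -6.9]
width: 33.3
```

```bash
python3 -c "
from h import *
go((460,205,345),-.0616)
go((555,205,345),-.0616)"
```

```text
shift [-2.500e+00 -2.381e+02 -2.000e-01] turn [ 0.  -0.1  0. ] at [448.  -32.8 344.8] [ 3.142e+00 -2.000e-03 -6.100e-02] clock 13.65
shift [  92.3 -243.9   -0. ] turn [ 0.  -0.1  0. ] at [448.  -32.8 344.8] [ 3.142e+00 -2.000e-03 -6.100e-02] clock 13.65
```

Emit:
step_arm:
  commands:
    - [0, -238, 0, 0, 0, 0, 255]
    - [0, -238, 0, 0, 0, 0, 255]
    - [0, -238, 0, 0, 0, 0, 255]
    - [0, -238, 0, 0, 0, 0, 255]
    - [92, -244, 0, 0, 0, 0, 255]
    - [92, -244, 0, 0, 0, 0, 255]
    - [92, -244, 0, 0, 0, 0, 255]
    - [92, -244, 0, 0, 0, 0, 255]

```text
clock: 14.45
eef_pos: [554.0, 205.0, 340.4]
tool_rot: [3.139, 0.006, -0.061]
force: [-0.9, 0.2, -5.4]
width: 33.3
```

Emit:
step_arm:
  commands:
    - [0, 0, 0, 0, 0, 0, 255]
    - [0, 0, 0, 0, 0, 0, 255]
    - [0, 0, 0, 0, 0, 0, 255]

```text
clock: 14.75
eef_pos: [553.5, 204.7, 344.3]
tool_rot: [3.141, 0.0, -0.061]
force: [0.2, -0.5, -5.4]
width: 33.1
```

```bash
python3 -c "
from h import *
go((555,205,190),-.0616)
a=img('top');b=img('scene')
A=cv2.resize(b[80:220,220:370],None,fx=2.6,fy=4,interpolation=cv2.INTER_CUBIC)
B=cv2.resize(a[130:250,110:250],None,fx=2.8,fy=560/120,interpolation=cv2.INTER_CUBIC)
cv2.imwrite('pics/c7.png',np.hstack([A,B]))"
```

```text
shift [  1.5  -0.5 154.3] turn [0. 0. 0.] at [553.5 204.7 344.3] [ 3.141  0.    -0.061] clock 14.75
```

View pics/c7.png

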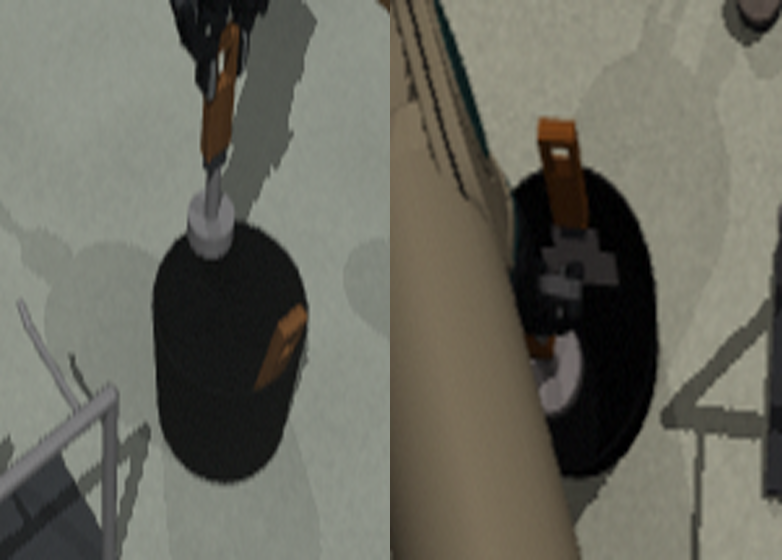

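Pictures: 11. The tamper hangs over the near half of the opening, foot at scene crop (210,225), clear of the scraper. A quick numeric check of the foot's position before lowering.

```bash
python3 -c "
from h import *
print('scene bottom centre', onz('scene',(220+211/2.6,80+235/4),178), 'right edge top', onz('top',(110+(581-390)/2.8,130+373/4.667),190))"
```

```text
scene bottom centre [562.00305549 198.05585456 178.        ] right edge top [547.811283   175.56560113 190.        ]
```

Emit:
step_arm:
  commands:
    - [2, 0, 40, 0, 0, 0, 255]
    - [2, 0, 80, 0, 0, 0, 255]
    - [2, 0, 115, 0, 0, 0, 255]
    - [2, 0, 140, 0, 0, 0, 255]
    - [2, 0, 152, 0, 0, 0, 255]
    - [2, 0, 157, 0, 0, 0, 255]
    - [2, 0, 157, 0, 0, 0, 255]

```text
clock: 15.55
eef_pos: [556.7, 205.2, 187.7]
tool_rot: [-3.141, -0.001, -0.061]
force: [1.1, 0.2, -4.3]
width: 33.0
```

Emit:
step_arm:
  commands:
    - [0, 0, 4, 0, 0, 0, 255]
    - [0, 0, 7, 0, 0, 0, 255]
    - [0, 0, 9, 0, 0, 0, 255]
    - [0, 0, 9, 0, 0, 0, 255]

```text
clock: 15.95
eef_pos: [556.2, 205.0, 178.3]
tool_rot: [3.142, -0.0, -0.061]
force: [-0.1, 0.8, -4.6]
width: 32.9
```

Emit:
step_arm:
  commands:
    - [0, 0, 2, 0, 0, 0, 255]
    - [0, 0, 3, 0, 0, 0, 255]
    - [0, 0, 4, 0, 0, 0, 255]
    - [0, 0, 4, 0, 0, 0, 255]

```text
clock: 16.35
eef_pos: [556.5, 205.0, 175.1]
tool_rot: [-3.141, -0.001, -0.061]
force: [-1.1, -1.3, 3.7]
width: 33.4
```

The force reversed, so the foot is on the floor. Release and withdraw upward.

Emit:
step_arm:
  commands:
    - [0, 0, 0, 0, 0, 0, 90]
    - [0, 0, 0, 0, 0, 0, 90]
    - [0, 0, 0, 0, 0, 0, 90]
    - [0, 0, 0, 0, 0, 0, 90]

```text
clock: 16.75
eef_pos: [556.4, 205.1, 174.3]
tool_rot: [-3.141, -0.0, -0.061]
force: [-1.4, -0.2, -0.9]
width: 55.5
```

Emit:
step_arm:
  commands:
    - [0, 0, -20, 0, 0, 0, 90]
    - [0, 0, -60, 0, 0, 0, 90]
    - [0, 0, -110, 0, 0, 0, 90]
    - [0, 0, -160, 0, 0, 0, 90]
    - [-100, 150, -160, 0, 0, 0, 90]
    - [-100, 150, -160, 0, 0, 0, 90]
    - [-100, 150, -160, 0, 0, 0, 90]
    - [-100, 150, -160, 0, 0, 0, 90]

```text
clock: 17.55
eef_pos: [444.8, 58.3, 334.3]
tool_rot: [3.14, 0.001, -0.064]
force: [0.2, -0.6, 0.4]
width: 55.0
```

Emit:
step_arm:
  commands:
    - [-40, 100, 0, 0, 0, 0, 90]
    - [-40, 100, 0, 0, 0, 0, 90]
    - [-40, 100, 0, 0, 0, 0, 90]
    - [-40, 100, 0, 0, 0, 0, 90]
    - [-40, 100, 0, 0, 0, 0, 90]

```text
clock: 18.05
eef_pos: [402.0, -34.9, 334.5]
tool_rot: [-3.141, -0.001, -0.06]
force: [0.2, 0.1, 0.3]
width: 55.1
```

```bash
python3 -c "
from h import *
s=ctrl.read_state();print(s['clock'],s['eef_pos'],s['force'])
a=img('top');b=img('scene')
A=cv2.resize(b[80:270,120:370],None,fx=1.6,fy=2.4,interpolation=cv2.INTER_CUBIC)
B=cv2.resize(a[110:250,100:290],None,fx=400/190,fy=456/140,interpolation=cv2.INTER_CUBIC)
cv2.imwrite('pics/c8.png',np.hstack([A,B]))"
```

```text
18.05 [401.99207184 -34.90230319 334.45744784] [0.24853281 0.07060759 0.29335156]
```

View pics/c8.png

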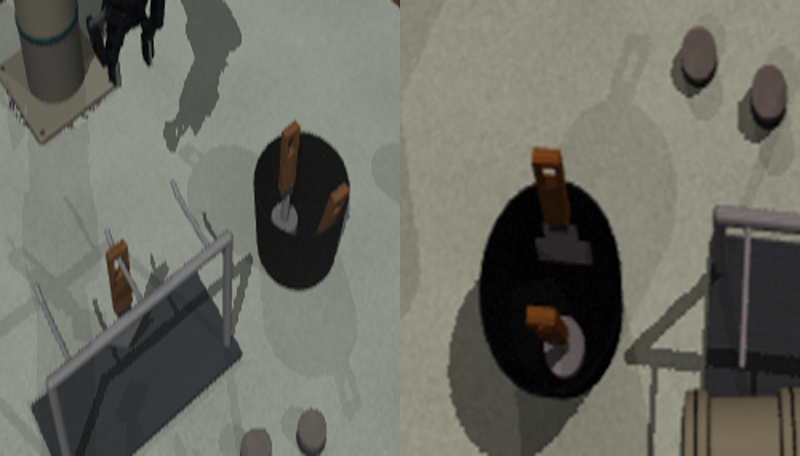

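The last picture shows both tools in the bucket with working ends down: scraper at top crop (550,190), tamper upright at (545,335). The bucket is upright, the trowel still hangs on the middle peg (scene crop (118,275)), and the arm is clear.

```bash
python3 -c "
from h import *
print(ctrl.finish_job())"
```

```text
the job is handed in; nothing more can be done
None
```

I took the scraper and then the tamper off their pegs and put both in the black bucket, working ends down. The job is handed in, and the arm's clock read about 18 s of the 67 s allowed.

- **Scraper:** I lowered it to within a few mm of the floor before letting go. It leans on the bucket's far rim, and its blade measured as on the floor at x of about 634.
- **Tamper:** I released it when the wrist force reversed (from -4.6 to +3.7 N), which showed its foot was on the floor. It stands upright in the near half of the bucket.
- **Last checks:** The final pictures show both tools inside, the bucket upright and the pointed trowel still on the middle peg. The gripper was clear of everything, with wrist force under 0.5 N.
- **Small disagreements:** The rack fit was off by 1 to 2 px (about 4 mm). The two cameras' readings of the hanging tamper's foot differed from the expected position by up to 7 mm. Both were within the clearances I had left. No check failed.

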